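# Fit the vase stand's collars and move it one hole forward

## Task

Fit out the sliding vase stand: thread the wide collar down its post first and then the narrow collar on top of it, each fully home and let go. Then pull up the lock knob, slide the stand to the very next hole, let the pin drop fully in, and finish still gripping the knob with the pin engaged: do not let go at the end. Leave the tub, the vase and the jar standing where they are.

Things in the scene. Friction and masses are not known exactly. Their poses are not given: they have to be found in the camera images.
- rail: Fixed aluminium rail, 270 x 44 mm, top 20 mm above the shelf, on a dark strip 280 x 60 x 4 mm; three round lock holes in its top. Origin on the shelf, under the hole in which the pin sits at the start; x along the rail from the knob towards the post, z up. It runs from x = -130 (nearer the robot) to +140 mm. The other holes, at x = -40 and -80 mm, are open to view at the start.
- slide (a joint): Travel of the grey slide along the rail in m: 0 at the start hole, growing as the slide moves along the rail's -x (roughly towards the robot); 0.040 at the next hole, 0.080 at the last one. The slide carries the lock knob and, 95 mm behind it (rail +x), the upright post; it is a plate 147 x 56 mm, top 29 mm above the shelf, from 20 mm ahead of the knob's axis to 127 mm behind it. It rubs with about 2 N and cannot move by more than 1.5 mm play while the pin is in a hole.
- plunger (a joint): Lift of the spring-loaded lock pin and its knob in m: 0 with the pin fully down in a hole, 0.016 at the upper stop. The pin (8 mm) is clear of the holes from 0.009 up. A spring presses it down with about 4 N at 0 and 7 N at the top; let down between holes, it rides on the rail at 0.009 and drops in by itself at a hole. Holes have 1.5 mm play each way.
- knob: Round black lock knob on the plunger, 26 mm in diameter, 29 mm high; origin at the centre of its underside (43 mm above the shelf when the pin is down), z up. It stands on the slide, above a thinner steel neck 18 mm in diameter and 12 mm high that rises from the slide's plate. It moves with the slide and goes straight up with the plunger.
- post_foot (a point): Foot of the slide's upright steel post, on its axis, level with the slide's top plate (29 mm above the shelf). Axes as the rail's. The post is 19 mm in diameter and 53 mm high, the last 9 mm tapering to 10 mm.
- wide_collar: White ceramic ring, outer diameter 54 mm, bore 25 mm, 16 mm high, 120 g, lying flat on the shelf. Origin at the centre of its underside.
- narrow_collar: Steel ring, outer diameter 38 mm, bore 25 mm, 24 mm high, 100 g, standing with its axis upright on the shelf. Origin at the centre of its underside.
- swab_tub: Closed white plastic swab tub, 82 mm in diameter, 76 mm high, a bystander. Origin at the centre of its underside.
- vase: Round-bellied ceramic vase, 80 mm in diameter, 150 mm high, a bystander. Origin at the centre of its underside.
- jar: Closed glass jar, 68 mm in diameter, 100 mm high, a bystander. Origin at the centre of its underside.
Not all that is in view belongs to the job. Of the things that look like the wide_collar, the smaller one is meant. Of the things shaped like the narrow_collar, the steel one is meant.

How it is judged:
By the outcome, as a careful person would: the job done as asked, in the order asked, and still so for the second after the job is handed in, while the arm keeps its last pose, push and grip.
It also fails if it takes over 72 s, if anything falls off the work surface, if the arm or the gripper's body presses on something with over 40 N, if the wrist force passes 120 N, or if a joint passes its speed limit or range.

## Robot

A 7-joint arm with a two-finger parallel gripper is mounted at the origin on the work surface. World frame = base frame: x ahead of the robot, y to its left, z up, the work surface at z = 0. Lengths are in m, angles in rad, forces in N, time in s.
With the tool pointing down it reaches from about 0.375 to 0.925 m from the base axis. Payload 3.1 kg.
Tool frame: the origin (TCP) lies between the finger pads; the fingertips stand 19 mm ahead of it and the grasp point (between the pads) is the TCP; z points along the fingers, y is the direction in which the jaws open and shut (so a half turn about z gives the same grasp; the last joint's range is limited). The gripper opens to 85 mm and grips with 20 to 120 N. Pads are 22 mm wide; open, the fingers measure 114 mm over their backs; the gripper's body (76 mm by 85 mm) begins 54 mm behind the grasp point. The pads swing forward as they close: fully open they stand 13 mm farther back than shut.
Start: joints at [-1.264, 0.383, 0.044, 1.598, -0.018, 1.161, -0.05], TCP at [0.256, 0.597, 0.25] pointing down, gripper open.
Joint ranges: [-2.61, 2.61], [-0.41, 2.15], [-1.48, 1.57], [0, 2.5], [-1.57, 4.71], [0.05, 1.97], [-2.85, 2.85]. Speed limits (rad/s): [2.79, 2.79, 3.14, 3.14, 3.14, 3.14, 3.14].

## Interface

Orientations are given as a unit quaternion [x, y, z, w].
In Python, from bench import move_ptp, movel, move_j, move_gripper, pause, inverse_kinematics, read_camera, camera_params, MotionError, sign_off, look_for, tip_of, read_time_s, read_qpos, read_joint_vel, read_effort, read_eef_pos, read_tcp_rot, read_ft_force, read_ft_torque, read_finger_gap gives the robot as it stands. Calls block until the motion is done:
- move_ptp(position, orientation): joint-space move of the TCP to a pose.
- movel(position, orientation=None, speed=0.15): straight line of the TCP; orientation=None keeps the orientation; speed is the mean speed in m/s.
- move_j(angles): joint-space move.
- move_gripper(opening, effort=None): finger opening in m; effort is the grip in N (None keeps the last); returns when the fingers have stopped.
- pause(seconds).
- inverse_kinematics(position, orientation): joint angles nearest the present ones, or None.
- read_camera(name): name is "side" or "top"; returns the picture (420x560x3 uint8, red, green, blue); there is no depth.
- camera_params(name): a dict with "K" (3x3 intrinsics, pixels), "dist_coeffs" ([k1, k2, p1, p2, k3] as OpenCV has them; the pictures are not rectified), "camera_from_world" (4x4, takes a point from world to camera coordinates). Camera axes: x right, y down, z forward; pixel columns grow to the right and rows downward; lengths in m; the calibration is good to about 2 mm. A picture is of the moment at which its call begins. camera_params takes no time and is no camera call.
A pose or a line that the arm cannot do raises MotionError and nothing moves.
- sign_off(): hands the job in, once; it reports no verdict.
Trained networks look in the newest picture that a camera, given by its name, has taken for a name from the list of things; names that differ only in an ending like _2 or _b are one class to them, and where a whole thing is asked for, a point or a joint stands for the part that bears it (a point fixed in the world has none). Each returns a list of dicts, best first, with "confidence" (0 to 1); they miss things now and then, are a little off and sometimes report something else, mostly with a low value. They report only what shows in the picture. A call takes as long as a camera call. They do not tell look-alikes from the thing itself.
- look_for(camera, name): "at" ([column, row] in pixels, amid what is visible of it).
- tip_of(camera, name): "at" ([column, row] in pixels: a listed point, or the origin of a listed thing).
Readings, each from a call of its own:
- read_time_s(): time.
- read_qpos(): joint angles.
- read_joint_vel(): joint speeds.
- read_effort(): joint torques, N m.
- read_eef_pos(): TCP position.
- read_tcp_rot(): TCP orientation.
- read_ft_force(): force on the tool from outside, world axes, zero at the start.
- read_ft_torque(): the same for the moment, N m.
- read_finger_gap(): finger opening in m.
Only numpy, scipy, OpenCV 4.12 (cv2) and the standard library are available. Lean on these libraries where they do the work, as an engineer would, in place of code of your own. Each camera call takes 0.05 s, during which the arm holds its last target. There are 200 camera calls.

## Working session

There is one attempt and no reset: what is moved stays moved. The work goes in short steps, each a Python script; the robot and the scene stay as the last script left them, time stands still between calls to the robot, and variables do not carry over. Pictures are saved under pics/ and viewed, about 8 in all and at most 12, crops included, and the job is handed in when it is done.

```bash
mkdir -p pics; ls
python3 - <<'E'
from bench import *
import cv2, numpy as np
for c in("side","top"):
    im=read_camera(c); cv2.imwrite(f"pics/{c}0.png",im[:,:,::-1])
    p=camera_params(c); print(c,np.round(p["K"],1).tolist(),np.round(p["dist_coeffs"],3),np.round(p["camera_from_world"],3).tolist())
    for n in["rail","slide","knob","post_foot","wide_collar","narrow_collar","swab_tub","vase","jar"]:
        for f in(look_for,tip_of):
            try: print(n,f.__name__,[(np.round(d["at"],1).tolist(),round(d["confidence"],2)) for d in f(c,n)][:4])
            except Exception as e: print(n,f.__name__,e)
print(read_time_s(),read_tcp_rot(),read_ft_force())
E
```

```text
pics
side [[477.0, 0.0, 276.5], [0.0, 477.0, 204.4], [0.0, 0.0, 1.0]] [-0.135  0.     0.     0.     0.   ] [[0.901, -0.434, -0.007, -0.493], [-0.27, -0.548, -0.792, 0.222], [0.34, 0.715, -0.61, 0.838], [0.0, 0.0, 0.0, 1.0]]
rail call [([311.4, 242.9], 0.92)]
rail call [([308.4, 249.7], 0.7), ([306.8, 231.7], 0.4)]
slide call [([331.7, 234.9], 0.58)]
slide call it knows: jar, knob, narrow_collar, post_foot, rail, swab_tub, vase, wide_collar
knob call [([309.5, 224.6], 0.46)]
knob call [([306.7, 229.6], 0.66), ([414.5, 307.4], 0.48), ([309.6, 246.3], 0.24)]
post_foot call [([330.2, 235.7], 0.95)]
post_foot call [([347.8, 229.6], 0.86)]
wide_collar call [([251.6, 204.0], 0.69), ([242.7, 178.0], 0.64)]
wide_collar call [([240.6, 182.1], 0.81), ([253.9, 207.3], 0.58)]
narrow_collar call [([300.7, 341.5], 0.86), ([262.4, 369.5], 0.86), ([333.1, 236.6], 0.24)]
narrow_collar call [([258.9, 374.1], 0.66), ([308.8, 227.4], 0.66), ([300.7, 349.6], 0.64)]
swab_tub call [([262.8, 133.2], 0.83), ([332.1, 236.6], 0.46)]
swab_tub call [([263.9, 145.7], 0.88), ([242.0, 181.9], 0.64)]
vase call [([302
[... 741 characters left out ...]
post_foot call []
wide_collar call [([244.3, 214.9], 0.89), ([207.0, 218.2], 0.81)]
wide_collar call [([207.3, 216.6], 0.71), ([251.2, 219.9], 0.66)]
narrow_collar call [([413.8, 278.4], 0.52), ([399.2, 244.9], 0.49)]
narrow_collar call [([400.7, 244.3], 0.71), ([412.9, 275.5], 0.7)]
swab_tub call [([147.3, 162.0], 0.83), ([400.7, 158.8], 0.73), ([317.3, 193.7], 0.38), ([316.7, 179.4], 0.31)]
swab_tub call [([148.4, 167.1], 0.65)]
vase call [([208.4, 146.7], 0.72)]
vase call [([213.4, 154.1], 0.74), ([317.7, 193.8], 0.32)]
jar call [([403.5, 158.8], 0.68)]
jar call [([396.1, 164.2], 0.7)]
1.8 [ 2.00994195e-01  9.79592432e-01 -7.11740783e-06 -2.13429175e-05] [0.45776528 0.03881264 0.18759977]
```

Run:
```python
import cv2,numpy as np
a=cv2.imread("pics/side0.png");b=cv2.imread("pics/top0.png")
cv2.imwrite("pics/s1.png",cv2.resize(a[110:410,210:470],None,fx=2,fy=2,interpolation=cv2.INTER_CUBIC))
cv2.imwrite("pics/t1.png",cv2.resize(b[110:310,110:440],None,fx=2.4,fy=2.4,interpolation=cv2.INTER_CUBIC))
```

```text
(no output)
```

View pics/s1.png

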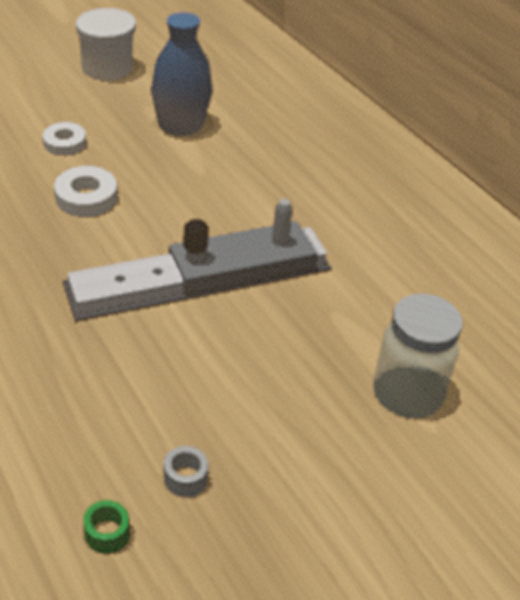

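View pics/t1.png

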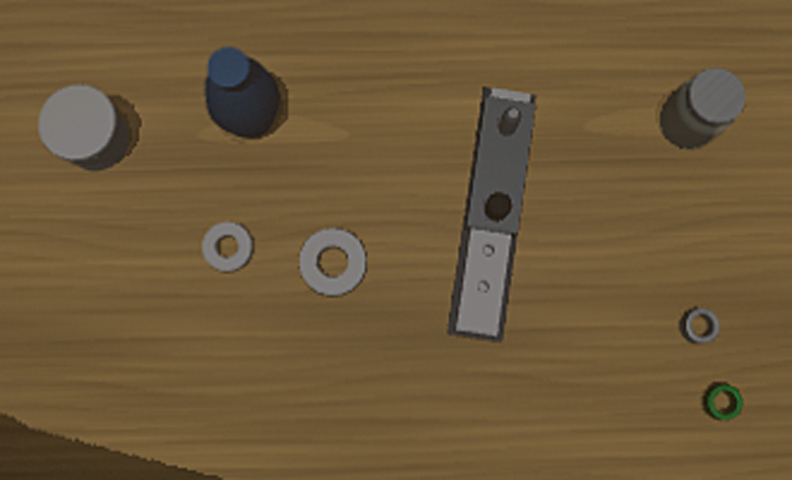

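Candidates: white rings at top px (205,212), which is smaller and so the wide_collar, and (249,219), the larger decoy. For the tube rings, (401,245) is steel and so the narrow_collar, and (411,277) is the green decoy. The rail has its two holes at (313,214) and (311,230), the knob at (317,195) and the post at about (321,160).

```bash
cat > h.py <<'E'
import cv2,numpy as np
from bench import *
from scipy.optimize import least_squares
P={c:camera_params(c) for c in("side","top")}
def proj(c,X):
    T=np.array(P[c]["camera_from_world"]);X=np.atleast_2d(X).astype(float)
    return cv2.projectPoints(X,cv2.Rodrigues(T[:3,:3])[0],T[:3,3],np.array(P[c]["K"]),np.array(P[c]["dist_coeffs"]))[0][:,0]
def ray_z(c,uv,z):
    T=np.array(P[c]["camera_from_world"]);n=cv2.undistortPoints(np.array([[uv]],float),np.array(P[c]["K"]),np.array(P[c]["dist_coeffs"]))[0,0]
    d=T[:3,:3].T@np.r_[n,1];o=-T[:3,:3].T@T[:3,3];return o+d*(z-o[2])/d[2]
t=np.linspace(0,2*np.pi,40,endpoint=False)
def cyl(x,y,z0,z1,r0,r1=None):
    r1=r1 or r0
    return np.vstack([np.c_[x+r*np.cos(t),y+r*np.sin(t),0*t+z] for z,r in((z0,r0),(z1,r1))])
def hullc(c,X):
    h=cv2.convexHull(proj(c,X).astype(np.float32));m=cv2.moments(h);return np.array([m["m10"],m["m01"]])/m["m00"],m["m00"]
def blob(mask,near):
    n,l,s,ce=cv2.connectedComponentsWithStats(mask.astype(np.uint8))
    i=min(range(1,n),key=lambda k:np.hypot(*(ce[k]-near))+(99 if s[k,4]<12 else 0))
    cn=cv2.findContours((l==i).astype(np.uint8),cv2.RETR_EXTERNAL,cv2.CHAIN_APPROX_NONE)[0]
    f=cv2.drawContours(np.zeros(mask.shape,np.uint8),cn,-1,1,-1);m=cv2.moments(f,True)
    return np.array([m["m10"],m["m01"]])/m["m00"],m["m00"]
def fitcyl(obs,z0,z1,r,x0):
    f=lambda p:np.hstack([hullc(c,cyl(*p,z0,z1,r))[0]-o for c,o in obs.items()])
    s=least_squares(f,x0);return s.x,s.fun
E
python3 - <<'E'
from h import *
I={c:cv2.imread(f"pics/{c}0.png") for c in("side","top")}
H={c:cv2.cvtColor(I[c],cv2.COLOR_BGR2HSV) for c in I}
def report(name,near,mk,z0,z1,r):
    obs={};ar={}
    for c in near:
        o,a=blob(mk(c),near[c]);obs[c]=o;ar[c]=a
    x0=ray_z("top",obs["top"],z1)[:2]
    x,f=fitcyl(obs,z0,z1,r,x0)
    print(name,np.round(x,4),"res",np.round(f,2),{c:(np.round(obs[c],1).tolist(),ar[c],round(hullc(c,cyl(*x,z0,z1,r))[1])) for c in obs})
    for c in obs: 
        y,_=fitcyl({c:obs[c]},z0,z1,r,x0);print("   ",c,np.round(y,4))
gray=lambda c:(H[c][...,1]<70)&(H[c][...,2]>55)
for c in H: print(c, H[c][[204,178] if c=="side" else [205,219],[230,242] if c=="side" else [202,260]])
report("wide",dict(side=(242,178),top=(205,212)),gray,0,.016,.027)
report("big",dict(side=(252,205),top=(249,219)),gray,0,.016,.036)
report("narrow",dict(side=(302,345),top=(401,245)),gray,0,.024,.019)
report("knob",dict(side=(308,228),top=(317,196)),lambda c:H[c][...,2]<45,.043,.072,.013)
for c,l in(("side",[(60+210,278/2+110),(157/2+210,271/2+110)]),("top",[(483/2.4+110,287/2.4+110),(488/2.4+110,250/2.4+110)])):
    print(c,"holes",[np.round(ray_z(c,u,.02),4) for u in l])
print("jar",ray_z("top",(396,164),0),"vase",ray_z("top",(213,154),0),"tub",ray_z("top",(148,167),0))
print("post_foot side",ray_z("side",(347.8,229.6),.029))
# post top ends by eye
print("posttop",ray_z("side",(284/2+210,202/2+110),.082),ray_z("top",(512/2.4+110,113/2.4+110),.082))
E
```

```text
side [[ 19 101 180]
 [ 18  59 113]]
top [[ 15   8 127]
 [ 15   8 129]]
wide [0.5666 0.2381] res [ 0.48 -0.84  0.34  0.51] {'side': ([241.7, 178.6], 301.0, 317), 'top': ([204.2, 212.3], 342.0, 360)}
    side [0.5641 0.2352]
    top [0.568 0.239]
big [0.547  0.1251] res [ 0.59 -0.18 -0.18  0.68] {'side': ([252.4, 204.8], 671.0, 626), 'top': ([248.3, 218.5], 628.0, 622)}
    side [0.5455 0.1251]
    top [0.5488 0.1246]
narrow [ 0.4656 -0.2727] res [ 0.62 -0.16 -0.17  1.05] {'side': ([302.4, 344.9], 474.0, 519), 'top': ([402.3, 245.3], 164.0, 209)}
    side [ 0.4645 -0.2725]
    top [ 0.4683 -0.2734]
knob [0.3666 0.2113] res [  95.61  120.3  -104.53   95.78] {'side': ([69.1, 67.5], 27.0, 179), 'top': ([317.1, 195.6], 94.0, 111)}
    side [0.2408 1.1277]
    top [ 0.5954 -0.0503]
side holes [array([ 0.5127, -0.0415,  0.02  ]), array([ 0.5513, -0.0487,  0.02  ])]
top holes [array([ 0.5147, -0.0365,  0.02  ]), array([ 0.5545, -0.0435,  0.02  ])]
jar [ 0.68985631 -0.27727415  0.        ] vase [0.72766999 0.21726924 0.        ] tub [0.69642346 0.39265993 0.        ]
post_foot side [ 0.68138174 -0.06876002  0.029     ]
posttop [ 0.68302947 -0.07366116  0.082     ] [ 0.68770095 -0.06720805  0.082     ]
```

Run:
```python
from h import *
T=lambda u,v:(u/2.4+110,v/2.4+110); S=lambda u,v:(u/2+210,v/2+110)
F=[("top",T(488,250),(-.04,0,.02)),("top",T(483,287),(-.08,0,.02)),("top",T(512,113),(.095,0,.082)),("top",(317.1,195.6),(0,0,.0615)),
("top",T(484,87),(.145,.03,.004)),("top",T(536,95),(.145,-.03,.004)),("top",T(502,341),(-.135,-.03,.004)),("top",T(448,332),(-.135,.03,.004)),
("side",S(157,271),(-.04,0,.02)),("side",S(120,278),(-.08,0,.02)),("side",S(284,202),(.095,0,.082)),("side",(347.8,229.6),(.095,0,.029)),("side",S(195,222),(0,0,.072)),
("side",S(78,317),(-.135,-.03,.004)),("side",S(329,267),(.145,-.03,.004)),("side",S(66,280),(-.135,.03,.004))]
def W(p,X):
    c,s=np.cos(p[2]),np.sin(p[2]);return np.array([p[0]+c*X[0]-s*X[1],p[1]+s*X[0]+c*X[1],X[2]])
for cs in(("top",),("side",),("top","side")):
    G=[f for f in F if f[0] in cs]
    s=least_squares(lambda p:np.hstack([proj(c,W(p,X))[0]-u for c,u,X in G]),[.594,-.05,-.17],loss="soft_l1")
    print(cs,np.round(s.x,4),"post",np.round(W(s.x,(.095,0,0)),4));print(np.round(s.fun.reshape(-1,2),1).tolist())
print(read_qpos())
```

```text
('top',) [ 0.5946 -0.0511 -0.1807] post [ 0.688  -0.0682  0.    ]
[[0.1, -0.3], [0.1, -0.5], [0.4, -0.1], [0.4, 0.1], [-0.4, -0.2], [-0.1, -0.0], [-0.1, 0.4], [-0.5, 0.6]]
('side',) [ 0.5915 -0.0542 -0.173 ] post [ 0.6851 -0.0705  0.    ]
[[0.0, -0.5], [-0.2, -0.3], [0.0, -1.1], [1.9, -0.0], [0.3, 1.0], [-1.8, 1.2], [1.4, -0.5], [-2.3, -0.1]]
('top', 'side') [ 0.5934 -0.0519 -0.1772] post [ 0.687  -0.0687  0.    ]
[[0.5, 0.2], [0.5, 0.0], [0.6, 0.3], [0.8, 0.5], [-0.3, 0.2], [0.0, 0.3], [0.5, 0.9], [0.0, 1.1], [0.4, -1.5], [0.1, -1.4], [0.3, -1.9], [2.2, -0.8], [0.6, 0.1], [-1.5, -0.0], [1.6, -1.2], [-1.9, -1.2]]
[-1.26377857  0.38285135  0.04389018  1.59791845 -0.0179132   1.16123549
 -0.04987724]
```

```bash
cat >> h.py <<'E'
def q(a): return [np.cos(a/2),np.sin(a/2),0,0]
YAW=-.177; A=np.pi+YAW
RD=np.array([np.cos(YAW),np.sin(YAW),0])
POST=np.array([.687,-.0687,0]);WIDE=np.array([.5666,.2381,0]);NAR=np.array([.4656,-.2727,0]);KN=np.array([.5934,-.0519,0])
up=lambda p,z:[p[0],p[1],z]
def st(m=""): print(m,"t",round(read_time_s(),2),"p",np.round(read_eef_pos(),4),"F",np.round(read_ft_force(),1),"gap",round(read_finger_gap(),4))
E
python3 - <<'E'
from h import *
move_gripper(.068,40)
move_ptp(up(WIDE,.10),q(A-np.pi/2)); st()
movel(up(WIDE,.019),speed=.1); st("down")
move_gripper(.04,30); st("squeeze")
move_gripper(.068); 
movel(up(WIDE,.05),speed=.15)
move_ptp(up(WIDE,.05),q(A))
movel(up(WIDE,.019),speed=.1)
move_gripper(.04,50); st("grip")
movel(up(WIDE,.07),speed=.12); st("lift")
for c in("side","top"): cv2.imwrite(f"pics/{c}1.png",read_camera(c)[:,:,::-1])
a=cv2.imread("pics/side1.png")[110:310,180:400];b=cv2.imread("pics/top1.png")[110:310,110:330]
cv2.imwrite("pics/m1.png",np.hstack([cv2.resize(x,None,fx=1.8,fy=1.8) for x in(a,b)]))
E
```

```text
t 3.93 p [0.566  0.2412 0.1003] F [ 0.1  0.3 -0.3] gap 0.0681
down t 4.89 p [0.5673 0.2382 0.0196] F [-0.1  0.   0. ] gap 0.0682
squeeze t 5.17 p [0.5677 0.2385 0.0203] F [-0.3  0.5  4.1] gap 0.0518
grip t 7.81 p [0.5675 0.2384 0.02  ] F [0.3 0.5 1.8] gap 0.0524
lift t 8.38 p [0.5663 0.238  0.0699] F [-0.1 -0.2 -2.4] gap 0.0522
```

View pics/m1.png

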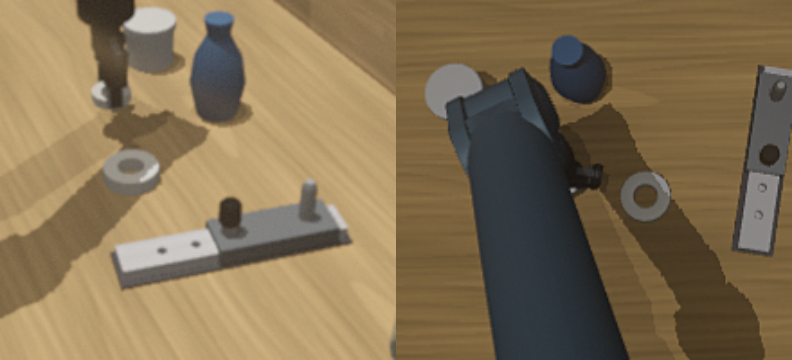

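```bash
cat >> h.py <<'E'
def descend(p,z0,z1,step=.006,fmax=8,speed=.05):
    f0=np.array(read_ft_force());z=z0
    while z>z1:
        z=max(z-step,z1);movel(up(p,z),speed=speed)
        f=np.array(read_ft_force())-f0
        print(round(z,4),np.round(read_eef_pos()[2],4),np.round(f,1))
        if f[2]>fmax: return False
    return True
E
python3 - <<'E'
from h import *
movel(up(WIDE,.15),speed=.2)
movel(up(POST,.15),speed=.22)
movel(up(POST,.110),speed=.12); pause(.2); st("above")
print(descend(POST,.110,.051)); st()
for c in("side","top"): cv2.imwrite(f"pics/{c}2.png",read_camera(c)[:,:,::-1])
a=cv2.imread("pics/side2.png")[150:290,230:400];b=cv2.imread("pics/top2.png")[110:250,230:400]
cv2.imwrite("pics/m2.png",np.hstack([cv2.resize(x,None,fx=2.3,fy=2.3) for x in(a,b)]))
E
```

```text
above t 11.37 p [ 0.688  -0.0688  0.1114] F [ 0.3  0.6 -1.6] gap 0.0523
0.104 0.1035 [-0.2  0.2  0.3]
0.098 0.0972 [ 0.8 -0.6  0.5]
0.092 0.0913 [-0.6 -0.8  0.6]
0.086 0.0853 [-0.9 -0.3  0.1]
0.08 0.0793 [-0.6 -0.2  0.8]
0.074 0.0733 [-0.7 -0.2  0.4]
0.068 0.0674 [-1.1 -1.2  0.1]
0.062 0.0614 [-0.  -0.9 -0.4]
0.056 0.0553 [-0.1 -0.8  0.6]
0.051 0.0504 [-1.3 -0.8  0.6]
True
 t 14.02 p [ 0.6865 -0.0686  0.0504] F [-1.1 -0.2 -1. ] gap 0.0519
```

View pics/m2.png

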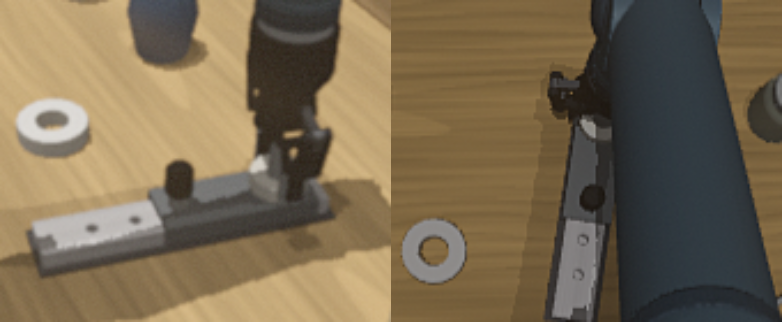

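Run:
```python
from h import *
print(descend(POST,.051,.048,step=.0015,fmax=3,speed=.03))
move_gripper(.068); st("open")
movel(up(POST,.15),speed=.15)
movel(up(NAR,.12),q(A),speed=.25)
for c in("side","top"): cv2.imwrite(f"pics/{c}3.png",read_camera(c)[:,:,::-1])
a=cv2.imread("pics/side3.png")[150:290,230:400];b=cv2.imread("pics/top3.png")[110:250,230:400]
cv2.imwrite("pics/m3.png",np.hstack([cv2.resize(x,None,fx=2.3,fy=2.3,interpolation=cv2.INTER_CUBIC) for x in(a,b)]))
st()
```

```text
0.0495 0.0494 [1.1 0.5 0.3]
0.048 0.049 [-1.1  0.8  4.3]
False
open t 14.92 p [ 0.6869 -0.0687  0.0477] F [-0.  -0.   0.3] gap 0.0678
 t 17.21 p [ 0.4672 -0.2713  0.1201] F [0.  0.1 0.7] gap 0.0682
```

View pics/m3.png

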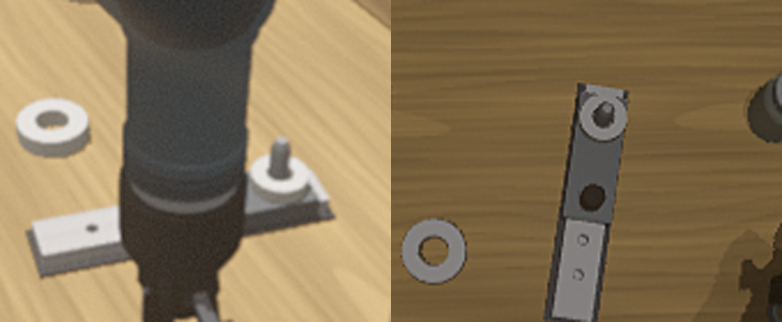

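Run:
```python
from h import *
move_gripper(.052,30)
move_ptp(up(NAR,.07),q(A-np.pi/2))
movel(up(NAR,.023),speed=.1); st("down")
move_gripper(.025,30); st("squeeze")
move_gripper(.052)
movel(up(NAR,.06),speed=.15)
move_ptp(up(NAR,.06),q(A))
movel(up(NAR,.023),speed=.1)
move_gripper(.025,50); st("grip")
movel(up(NAR,.17),speed=.15); st("lift")
movel(up(POST,.17),speed=.22)
movel(up(POST,.113),speed=.12); pause(.2); st("above")
print(descend(POST,.113,.066,fmax=6)); st()
```

```text
down t 19.38 p [ 0.4655 -0.2729  0.0229] F [ 0.9 -0.4 -0.1] gap 0.052
squeeze t 19.66 p [ 0.4663 -0.2732  0.0239] F [-0.2  0.   2.7] gap 0.0369
grip t 22.38 p [ 0.4665 -0.2732  0.0239] F [0.4 0.1 2.3] gap 0.0363
lift t 23.52 p [ 0.4647 -0.2722  0.1688] F [-1.6  0.3 -2. ] gap 0.0367
above t 25.86 p [ 0.6881 -0.0688  0.1145] F [ 0.4  0.2 -0.2] gap 0.0364
0.107 0.1065 [-0.9 -0.3 -0.3]
0.101 0.1002 [-0.3  0.1 -1. ]
0.095 0.0943 [-1.1 -0.3 -1. ]
0.089 0.0883 [-1.1 -0.1 -1.3]
0.083 0.0824 [ 0.1  0.  -1.8]
0.077 0.0763 [-0.1  0.  -0.3]
0.071 0.0703 [ 0.6 -0.4 -1. ]
0.066 0.0689 [-1.7 -0.5  7.2]
False
 t 27.98 p [ 0.6893 -0.0691  0.0689] F [-1.3 -0.3  7. ] gap 0.0363
```

Run:
```python
from h import *
movel(up(POST,.0695),speed=.05)
move_gripper(.052); st("open")
movel(up(POST,.16),speed=.15)
B=KN-RD*.12
movel(up(B,.2),speed=.25)
for c in("side","top"): cv2.imwrite(f"pics/{c}4.png",read_camera(c)[:,:,::-1])
a=cv2.imread("pics/side4.png")[150:290,230:400];b=cv2.imread("pics/top4.png")[110:250,230:400]
cv2.imwrite("pics/m4.png",np.hstack([cv2.resize(x,None,fx=2.3,fy=2.3,interpolation=cv2.INTER_CUBIC) for x in(a,b)]))
st()
```

```text
open t 28.52 p [ 0.6869 -0.0687  0.0693] F [ 0.4 -0.1 -0.5] gap 0.0524
 t 30.4 p [ 0.4764 -0.031   0.1998] F [-0.1 -0.5  0.1] gap 0.0518
```

View pics/m4.png

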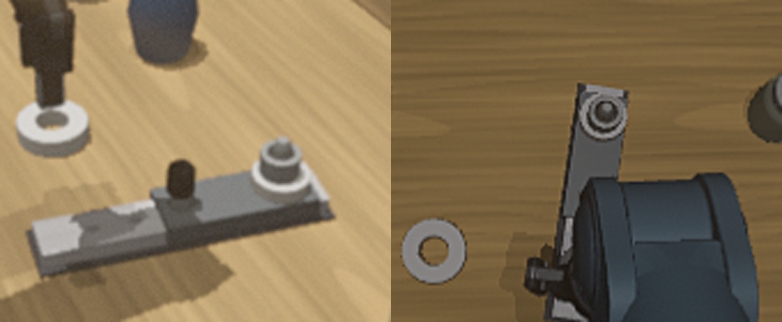

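Both collars are stacked flat on the post. Next is the knob: grip it, lift, slide 40 mm and lower.

Run:
```python
from h import *
move_gripper(.045,60)
movel(up(KN,.13),speed=.2)
movel(up(KN,.063),speed=.1); pause(.2); st("at knob")
move_gripper(.015,70); pause(.3); st("grip")
p0=np.array(read_eef_pos()); F0=np.array(read_ft_force())
for z in(.068,.072,.0755):
    movel(up(KN,z),speed=.03); pause(.1); st("lift")
cv2.imwrite("pics/side5.png",read_camera("side")[150:290,230:400,::-1])
cv2.imwrite("pics/m5.png",cv2.resize(cv2.imread("pics/side5.png"),None,fx=3,fy=3,interpolation=cv2.INTER_CUBIC))
```

```text
at knob t 32.5 p [ 0.5942 -0.052   0.0639] F [-0.2 -0.4 -0.1] gap 0.0447
grip t 33.12 p [ 0.5941 -0.051   0.064 ] F [-0.9  1.2  6.3] gap 0.0239
lift t 33.53 p [ 0.5933 -0.0509  0.0673] F [ 2.3  3.  -5. ] gap 0.0235
lift t 33.92 p [ 0.5927 -0.0509  0.0716] F [ 0.2  5.4 -6.6] gap 0.0238
lift t 34.28 p [ 0.5926 -0.0509  0.0749] F [ 1.1  5.1 -6.2] gap 0.0236
```

View pics/m5.png

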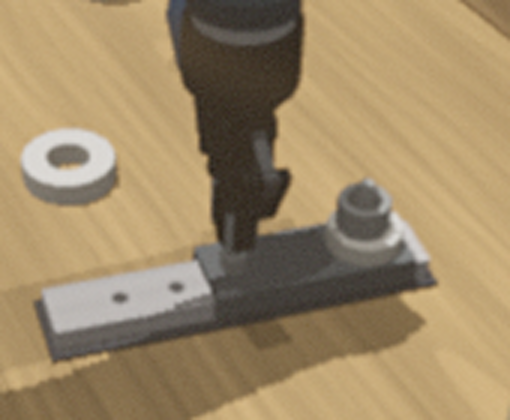

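Run:
```python
from h import *
K=KN+np.array([0,.001,0])
movel(up(K,.0765),speed=.03); st("lift")
s=lambda d:K-RD*d
for d in(.01,.03,.040): movel(up(s(d),.0765),speed=.04); st(f"slide {d}")
pause(.2)
for z in(.0735,.071,.069,.067):
    movel(up(s(.040),z),speed=.03); pause(.15); st(f"lower {z}")
    if read_ft_force()[2]>6: break
for c in("side","top"): cv2.imwrite(f"pics/{c}6.png",read_camera(c)[:,:,::-1])
a=cv2.imread("pics/side6.png")[150:290,230:400];b=cv2.imread("pics/top6.png")[110:250,230:400]
cv2.imwrite("pics/m6.png",np.hstack([cv2.resize(x,None,fx=2.3,fy=2.3,interpolation=cv2.INTER_CUBIC) for x in(a,b)]))
```

```text
lift t 34.58 p [ 0.5926 -0.0508  0.0761] F [ 1.2  4.  -8. ] gap 0.0233
slide 0.01 t 34.98 p [ 0.5831 -0.049   0.0764] F [ 0.5  3.9 -7.5] gap 0.0238
slide 0.03 t 35.63 p [ 0.5634 -0.0454  0.0763] F [ 1.4  4.2 -7.3] gap 0.0237
slide 0.04 t 36.03 p [ 0.5537 -0.0437  0.0764] F [ 1.2  4.6 -7.5] gap 0.0239
lower 0.0735 t 36.63 p [ 0.5538 -0.0437  0.0733] F [ 1.1  4.6 -6.3] gap 0.024
lower 0.071 t 37.03 p [ 0.5539 -0.0437  0.071 ] F [ 0.6  4.2 -6.3] gap 0.0237
lower 0.069 t 37.43 p [ 0.5539 -0.0437  0.069 ] F [-0.1  4.1 -6.1] gap 0.0242
lower 0.067 t 37.83 p [ 0.554  -0.0437  0.0671] F [-0.1  4.6 -4.4] gap 0.0239
```

View pics/m6.png

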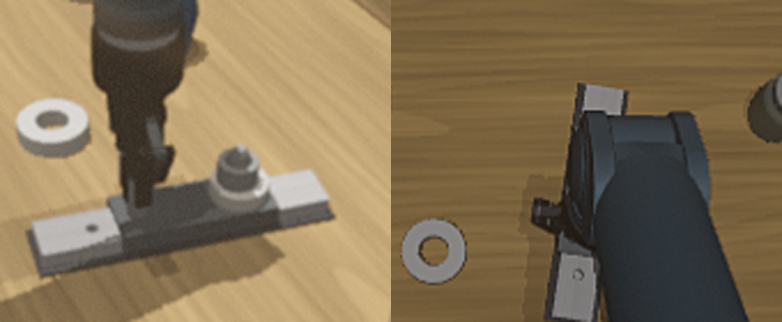

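Run:
```python
from h import *
p=KN+np.array([0,.001,0])-RD*.040
for z in(.0655,.0645,.0635,.0625,.0615,.0605):
    movel(up(p,z),speed=.02); pause(.2); st(f"lower {z}")
    if read_ft_force()[2]>6: break
```

```text
lower 0.0655 t 38.38 p [ 0.554  -0.0438  0.0657] F [ 0.5  4.  -5. ] gap 0.0235
lower 0.0645 t 38.83 p [ 0.554  -0.0437  0.0647] F [-0.5  5.5 -5.2] gap 0.0237
lower 0.0635 t 39.28 p [ 0.5541 -0.0438  0.0641] F [ 0.4  5.3 -2.1] gap 0.0236
lower 0.0625 t 39.73 p [ 0.5547 -0.0439  0.064 ] F [-1.6  4.8  1.5] gap 0.024
lower 0.0615 t 40.18 p [ 0.5548 -0.0439  0.0639] F [-3.8  5.7  7. ] gap 0.0235
```

Run:
```python
from h import *
p=KN+np.array([0,.001,0])-RD*.040
for d in(.004,-.004,0):
    movel(up(p-RD*d,.062),speed=.02); pause(.2); st(f"tug {d}")
for c in("side","top"): cv2.imwrite(f"pics/{c}7.png",read_camera(c)[:,:,::-1])
a=cv2.imread("pics/side7.png")[100:320,200:450]
cv2.imwrite("pics/m7.png",cv2.resize(a,None,fx=2.4,fy=2.4,interpolation=cv2.INTER_CUBIC))
```

```text
tug 0.004 t 40.73 p [ 0.5526 -0.0435  0.0639] F [0.9 4.  6.4] gap 0.0239
tug -0.004 t 41.48 p [ 0.5552 -0.0439  0.0638] F [-8.7  6.  18. ] gap 0.0238
tug 0 t 42.03 p [ 0.5547 -0.0439  0.0639] F [-1.6  4.6 10.4] gap 0.0239
```

View pics/m7.png

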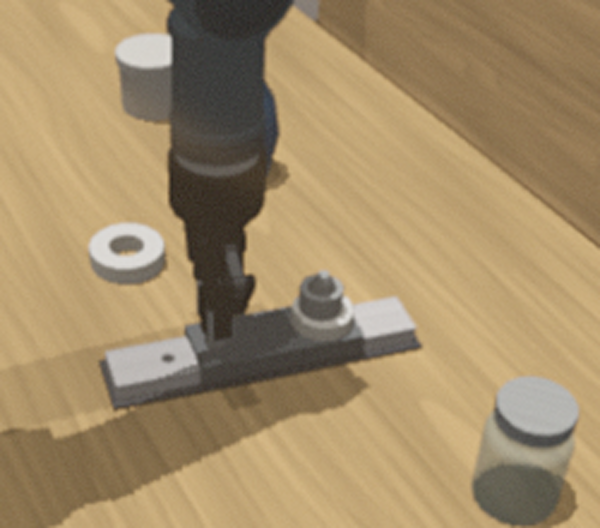

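Run:
```python
from h import *
movel(up(KN+np.array([0,.001,0])-RD*.040,.0628),speed=.02); pause(.3); st("final")
sign_off()
```

```text
final t 42.68 p [ 0.5547 -0.0439  0.0639] F [-1.5  4.3  7.1] gap 0.0237
the job is handed in; nothing more can be done
```

I finished the job and handed it in at 42.7 s of the 72 s allowed, with the gripper still holding the knob and the pin in the next hole.

- **Collars:** I threaded the smaller white ring down the post first, then the steel ring on top, and let go of both. Contact came at the expected heights, about 29 mm and 45 mm above the shelf. The pictures showed both seated flat.
- **Lock:** I pulled the knob up about 12 mm, slid the stand 40 mm and lowered the knob. It stopped at the same height as at the start (TCP at 64 mm), so the pin is fully down.
- **Pin check:** I commanded tugs of 4 mm each way along the rail. The slide moved only about 2.6 mm in total, within the 3 mm of play, so the pin is engaged. The +x tug met resistance (−8.7 N). The −x tug showed almost no resistance, so the small movement is the real evidence there.
- **Last reading:** The gripper was still on the knob with about 7 N upward on the tool, so it is pressing the pin down. About 4 N of sideways force remained. I had tried to remove it by shifting 1 mm, but it did not change.
- **Bystanders:** The tub and jar were standing in the last picture. The vase was mostly hidden behind the arm there. I kept my paths clear of all three and saw no contact, but did not re-measure where they stand.

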